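# Spring open the wide spark plug case

## Robot

A 6-joint arm with a two-finger parallel gripper is mounted at the origin on a cart in front of the work surface, level with it; the furniture and walls round the work are solid. World frame = base frame: x ahead of the robot, y to its left, z up, the work surface at z = 0. Lengths are in m, angles in rad, forces in N, time in s.
With the tool pointing down it reaches from about 0.25 to 0.775 m from the base axis. Payload 4 kg.
Tool frame: the origin (TCP) lies midway between the tips of the shut fingers; the grasp point (between the pads) lies 19 mm behind it (robot.grasp_offset is the distance from the TCP to the grasp point, in m); z points along the fingers, y is the direction in which the jaws open and shut (so a half turn about z gives the same grasp; the last joint's range is limited). The gripper opens to 94 mm and grips with 3 to 60 N. Pads are 16 mm wide; open, the fingers measure 119 mm over their backs; the gripper's body (75 mm by 177 mm) begins 78 mm behind the grasp point.
Start: joints at [-1.416, 0.087, 1.371, -0, 1.684, -0.103], TCP at [0.14, -0.532, 0.206] pointing down, gripper open.
Joint ranges: [-3.1, 3.1], [-0.76, 2.03], [0.27, 2.55], [-1.08, 4.22], [0.17, 2.65], [-2.57, 2.57]. Speed limits (rad/s): [2.79, 2.79, 3.14, 3.14, 3.14, 3.14].

## Interface

Orientations are given as [roll, pitch, yaw] about the fixed x, y, z axes, in that order (R = Rz(yaw) Ry(pitch) Rx(roll)).
In Python, from bench import status, viewer, order, robot gives the robot as it stands. The module is installed in compiled form; this text tells all that it offers.
- The arm moves only by the tool move_arm, never from a script. Its argument "targets" is a list of rows, each a list of 3 entries, a list of its own where there are three numbers: the shift along the tool's x, y, z in mm, then the turn, a rotation vector about the tool's x, y, z in degrees, then the opening, from -1 (shut) to 1 (fully open). A call has 1 to 20 rows; each row is the pose to reach, as a shift and turn from the pose commanded when the call began, along the tool's axes at that moment; what a row does not reach only later rows make up. A row lasts 1/8 s, in which the tool goes at most 62.5 mm and 10.7 degrees, less where a joint would pass 70% of its speed; a pose out of reach is approached as far as the arm can. A call with a gripper value outside its range is refused whole. The fingers move at their own pace and stop on an object; the grip force is fixed at half the most. Time passes only in rows, so rows that repeat a pose let the fingers close. It gives the time, the measured TCP pose, the force and the opening at its end, in the units of the state.
- status.get_obs(): the state, without advancing time (a new reading comes with each control period).
- viewer.snapshot(name): name is "side" or "top"; returns the picture (400x640x3 uint8, red, green, blue); there is no depth.
- viewer.camera_model(name): a dict with "K" (3x3 intrinsics, pixels), "xyz" and "attitude" of the camera in the world. Camera axes: x right, y up, looking along -z (the intrinsics and any distortion apply to the point x, -y, -z); pixel columns grow to the right and rows downward; lengths in m; the calibration is good to about 2 mm. A picture is of the moment at which its call begins. camera_model takes no time and is no camera call.
- order.close_job(): hands the job in, once; it reports no verdict.
The state is a dict: "time": time; "joint_positions": joint angles; "qvel": joint speeds; "joint_torque": joint torques, N m; "tool_pos": TCP position; "ee_rot": TCP orientation; "wrist_force": force on the tool from outside, world axes, zero at the start; "wrist_torque": the same for the moment, N m; "width": finger opening in m.
Only numpy, scipy, OpenCV 4.12 (cv2) and the standard library are available. Lean on these libraries where they do the work, as an engineer would, in place of code of your own. Each camera call takes 0.05 s, during which the arm holds its last target. There are 200 camera calls.

## Task

Two plastic cases are screwed to the bench, a wide one and a narrow one. With the fingertips only, gently press down the release tab at the front of the wide case so that its lid springs up, then push that lid all the way back to its stop and leave it open. Grip and lift nothing, leave the narrow case shut, and leave the loose things lying where they are.

Things in the scene. Friction and masses are not known exactly. Their poses are not given: they have to be found in the camera images.
- case_wide: Wide black box screwed to the bench, 110 deep (x) x 150 wide (y) x 55 high, grey lid 12 thick on it (top at 67, ribs to 69), grey release tab in the middle of the front, two spark plugs inside. Origin: centre of underside, on the bench. x points from front (tab) to back (hinge), y left, z up. Wide and narrow case may swap places; yaw within 0.3 rad.
- lid_wide (a joint): Lid angle, rad: 0 shut and latched, 1.92 fully open at its stop (20 degrees past upright). Unlatched, a spring lifts it to about 1.0 in about a second and holds it; beyond that it has only hinge friction, stays about where it is left from 1.3 on, and takes 1 to 3 N at the edge to push.
- tab_wide (a joint): Angle of the wide case's release tab, rad: 0 at rest (a spring returns it), 0.30 pressed to its stop. The latch lets go at 0.16 to 0.20, about 4 to 5 N at the press point; full travel takes about 6 N.
- tab_wide_press (a point): Press point on the top of the tab plate (36 wide, 48 long, nearly level), moves with it; at rest in the case frame x -0.100, y 0, z 0.044, i.e. 45 in front of the front wall. Press straight down: it sinks 10 at full travel, about 6 to unlatch. The tab's upright, 66 above the bench, stands 31 behind it, next to the lid.
- lid_wide_edge (a point): Middle of the lid's front lower edge, 110 from the hinge, moves with the lid; a lip 26 wide juts 7 beyond it. Sprung up (1.0 rad) it is 148 above the bench, 59 in front of the hinge line; fully open 158 above the bench, 38 behind the hinge line. Push on the lid's underside or this edge, from the front. From sprung up to upright it rises 17.
- lid_wide_hinge (a point): Middle of the wide case's hinge line, fixed to the case, along its y axis: at the top of the back wall, case frame x +0.055, y 0, z 0.055. Axes as the case's.
- case_narrow: The narrow case, to be left shut: same build, height and depth as the wide one, but 80 wide (y). Origin: centre of the underside; axes as for the wide case; its own tab sticks out 60 from its front wall.
- lid_narrow (a joint): Angle of the narrow case's lid, rad: 0 shut.
- plug_a: Loose spark plug, 23 x 77 x 20, lying inside the wide case. Origin: centre of its underside.
- plug_b: Loose spark plug, 23 x 77 x 20, lying inside the wide case. Origin: centre of its underside.
- pliers: Loose red-handled pliers, 58 x 177 x 13, lying on the bench. Origin: centre of the underside.
- air_coupler: Loose air hose coupler, 23 x 56 x 23, lying on the bench. Origin: centre of the underside.
- hardener_tube: Loose squeeze tube lying on the bench, 40 x 146 x 26. Origin: centre of the underside.
- sanding_block: Loose cork sanding block, 63 x 112 x 35, lying flat. Origin: centre of the underside.

How it is judged:
By the outcome, as a careful person would: the job done as asked, in the order asked, and still so for the second after the job is handed in, with the robot touching nothing.
It also fails if it takes over 54 s, if anything falls off the work surface, if the arm or the gripper's body presses on something with over 40 N, if the wrist force passes 120 N, or if a joint passes its speed limit or range.

## Working session

There is one attempt and no reset: what is moved stays moved. The work goes in short steps, Python scripts to look and compute and a tool call to move; the robot and the scene stay as the last step left them, time stands still between calls to the robot, and variables do not carry over. Pictures are saved under pics/ and viewed, about 8 in all and at most 12, crops included, and the job is handed in when it is done.

Besides the shell and the picture viewer there is one more tool, called after "Request:" in YAML: its name, and indented under it one key for each argument. move_arm: Moves the arm, as the interface text tells. Its arguments: {"type":"object","properties":{"targets":{"type":"array"}},"required":["targets"]}

```bash
mkdir -p pics; python3 - <<'E'
from bench import status, viewer
import cv2
for n in ("top","side"):
    im=viewer.snapshot(n); cv2.imwrite(f"pics/{n}0.png",im[:,:,::-1])
    m=viewer.camera_model(n); print(n,m)
print(status.get_obs())
E
```

```text
top {'K': array([[381.6845508 ,   0.        , 317.68129226],
       [  0.        , 381.6845508 , 198.16829583],
       [  0.        ,   0.        ,   1.        ]]), 'xyz': array([ 0.36303413, -0.02061048,  1.19904039]), 'attitude': array([ 0.15357085,  0.00947181, -1.58531507])}
side {'K': array([[361.17578858,   0.        , 320.11177654],
       [  0.        , 361.17578858, 202.53453907],
       [  0.        ,   0.        ,   1.        ]]), 'xyz': array([ 0.46424561, -0.73311925,  0.70162292]), 'attitude': array([ 0.84343781, -0.01812803, -0.09364204])}
{'time': 0.1, 'joint_positions': array([-1.41608798e+00,  8.78721050e-02,  1.37206053e+00, -4.37181869e-05,
        1.68360328e+00, -1.03104664e-01]), 'qvel': array([ 3.79516813e-04, -1.03304221e-03, -3.64108734e-03,  1.30129398e-03,
       -5.86261915e-05,  7.29715170e-04]), 'joint_torque': array([ 1.93838889e-03, -3.41253412e+01, -3.03301942e+01,  7.20129465e-02,
        3.04069463e-02, -9.11176926e-05]), 'tool_pos': array([ 0.14013487, -0.53134774,  0.20444774]), 'ee_rot': array([-3.13965524e+00, -1.56785431e-04,  2.57807980e-01]), 'wrist_force': array([ 0.15975475,  0.28263194, -0.01598985]), 'wrist_torque': array([ 0.00538619, -0.00273418,  0.0380791 ]), 'width': 0.09431730024047771}
```

View pics/top0.png

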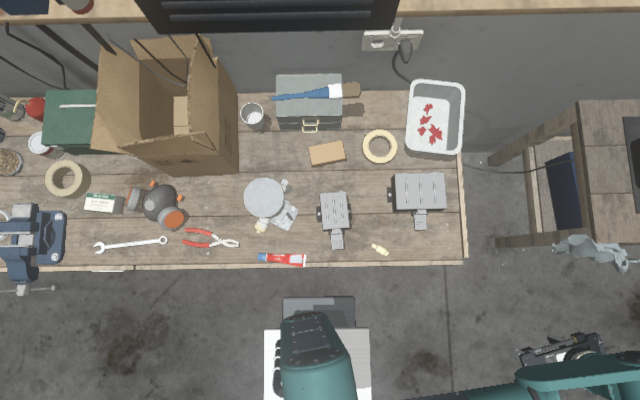

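View pics/side0.png

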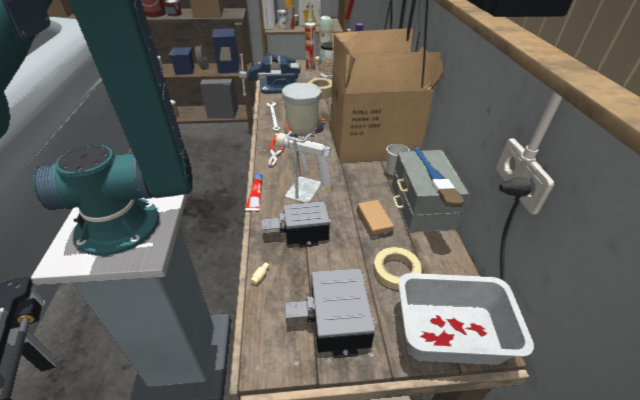

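The top view shows the wide case around (418,190) with its tab at (421,220), and the narrow case at (334,210). In the side view they are at (340,310) and (305,225). I'll measure the wide lid and tab next.

```bash
cat > h.py <<'E'
import numpy as np, cv2
from scipy.spatial.transform import Rotation as R
from bench import viewer
def ray(n,u,v,z):
    m=viewer.camera_model(n); K=m["K"]
    d=R.from_euler("xyz",m["attitude"]).apply([(u-K[0,2])/K[0,0],-(v-K[1,2])/K[1,1],-1])
    return m["xyz"]+d*(z-m["xyz"][2])/d[2]
def pix(n,p):
    m=viewer.camera_model(n); K=m["K"]
    q=R.from_euler("xyz",m["attitude"]).inv().apply(np.array(p)-m["xyz"])
    return np.array([K[0,2]-K[0,0]*q[0]/q[2],K[1,2]+K[1,1]*q[1]/q[2]])
E
python3 - <<'E'
from h import *
out=[]
for n,(x0,y0,x1,y1) in (("top",(375,160,455,240)),("side",(270,255,390,360))):
    im=cv2.imread(f"pics/{n}0.png"); c=im[y0:y1,x0:x1].astype(int)
    sat=c.max(2)-c.min(2); g=c.mean(2)
    mk=((sat<16)&(g>75)&(g<190)).astype(np.uint8)*255
    nl,l,st,_=cv2.connectedComponentsWithStats(mk)
    for i in range(1,nl):
        if st[i,4]>60:
            cn=cv2.findContours((l==i).astype(np.uint8),0,2)[0][0]
            r=cv2.minAreaRect(cn+np.array([x0,y0])); print(n,st[i],r)
    big=cv2.resize(np.hstack([im[y0:y1,x0:x1],cv2.cvtColor(mk,8)]),None,fx=3.3,fy=3.3,interpolation=cv2.INTER_NEAREST)
    out.append(cv2.resize(big,(600,int(big.shape[0]*600/big.shape[1]))))
cv2.imwrite("pics/c1.png",np.vstack(out))
E
```

```text
top [ 12  11  61  59 544] ((417.09332275390625, 200.3585205078125), (57.755496978759766, 60.14346694946289), 88.40885925292969)
side [  15   13   91   70 4115] ((328.70947265625, 303.07708740234375), (66.37371063232422, 89.0892562866211), 85.76361083984375)
```

View pics/c1.png

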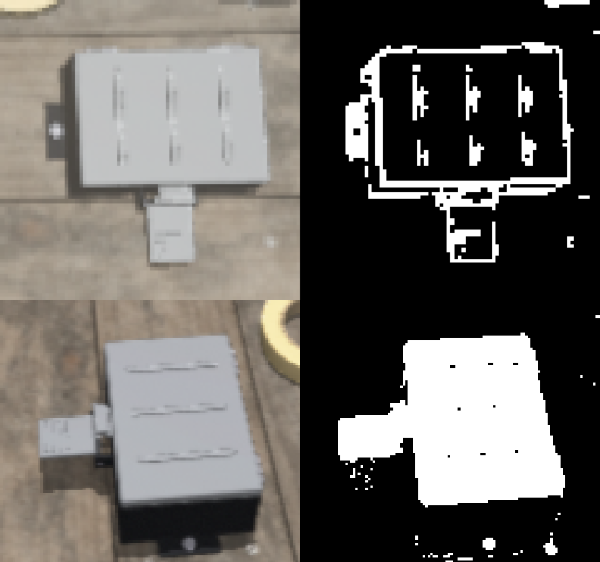

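The crops show the lid as a clean quadrilateral in both views, with the tab in front of it. The top mask was clipped, so I'll use a brighter threshold there.

```bash
python3 - <<'E'
from h import *
def comp(n,x0,y0,x1,y1,lo,hi,k):
    im=cv2.imread(f"pics/{n}0.png"); c=im[y0:y1,x0:x1].astype(int)
    mk=((c.max(2)-c.min(2)<16)&(c.mean(2)>lo)&(c.mean(2)<hi)).astype(np.uint8)
    mk=cv2.morphologyEx(mk,3,np.ones((3,3)))
    body=cv2.morphologyEx(mk,2,np.ones((k,k)))
    tab=cv2.morphologyEx(mk&~cv2.dilate(body,np.ones((3,3))),2,np.ones((7,7)))
    r=[]
    for m in (body,tab):
        cs=cv2.findContours(m,0,2)[0]; cn=max(cs,key=cv2.contourArea)
        r.append((cn[:,0]+[x0,y0]).astype(float))
    return r
for n,a in (("top",(375,160,455,240,140,256,21)),("side",(270,255,390,360,75,190,25))):
    lid,tab=comp(n,*a)
    for nm,c,z in (("lid",lid,.067),("tab",tab,.044)):
        P=np.array([ray(n,u,v,z)[:2] for u,v in c])
        r=cv2.minAreaRect((P*1000).astype(np.float32)); print(n,nm,np.round(r[0],1),np.round(r[1],1),round(r[2],1), P.min(0),P.max(0))
E
```

```text
top lid [ 558.7 -321.6] [149.4 109.8] 89.1 [ 0.50293253 -0.39673511] [ 0.61341962 -0.24620665]
top tab [ 471.7 -322.7] [33.2 58.9] 86.9 [ 0.44264859 -0.3393582 ] [ 0.5007489  -0.30451006]
side lid [ 556.3 -323.7] [151.5 112.5] 85.5 [ 0.49857435 -0.39932517] [ 0.6130978  -0.24600438]
side tab [ 469.8 -322.5] [55.2 39.5] 0.1 [ 0.44218687 -0.34232223] [ 0.49731648 -0.30273578]
```

Both views agree: the case is centred at about (0.557, -0.323) with yaw near 0, so the press point is about (0.457, -0.322). I'll move above it with the fingers shut.

Request:
move_arm:
  targets:
    - [[36,-12,0],[0,0,1.5],-1]
    - [[72,-24,0],[0,0,3],-1]
    - [[107,-37,10],[0,0,4.5],-1]
    - [[143,-49,20],[0,0,6],-1]
    - [[179,-61,30],[0,0,7.5],-1]
    - [[215,-73,45],[0,0,9],-1]
    - [[251,-85,60],[0,0,10.5],-1]
    - [[286,-98,75],[0,0,12],-1]
    - [[322,-110,90],[0,0,13.5],-1]
    - [[356,-122,105],[0,0,14.8],-1]
    - [[356,-122,105],[0,0,14.8],-1]
    - [[356,-122,105],[0,0,14.8],-1]
    - [[356,-122,105],[0,0,14.8],-1]

```text
time: 1.72
tool_pos: [0.4528, -0.3241, 0.1012]
ee_rot: [3.14, -0.001, -0.002]
wrist_force: [-0.3, -0.3, -0.4]
width: 0.0003
```

```bash
python3 - <<'E'
from h import *
from bench import status
o=status.get_obs(); print(o)
a=viewer.snapshot("top")[150:240,370:460,::-1]; b=viewer.snapshot("side")[220:360,250:400,::-1]
cv2.imwrite("pics/p2.png",np.hstack([cv2.resize(a,(400,400)),cv2.resize(b,(400,400))]))
E
```

```text
{'time': 1.725, 'joint_positions': array([-7.22727633e-01,  1.44918848e-01,  1.51562692e+00, -4.51232956e-04,
        1.47989381e+00,  8.49930538e-01]), 'qvel': array([-0.00371855, -0.00400405, -0.00188519,  0.00095537,  0.00080288,
        0.00138807]), 'joint_torque': array([ 2.79444437e-01, -3.50978601e+01, -2.90077186e+01,  7.45651592e-02,
       -4.31045552e-02, -3.54345939e-03]), 'tool_pos': array([ 0.4528414 , -0.32410711,  0.1011674 ]), 'ee_rot': array([ 3.14049397e+00, -5.69591196e-04, -1.82082883e-03]), 'wrist_force': array([-0.26206853, -0.27627411, -0.3805893 ]), 'wrist_torque': array([ 0.03481736,  0.01691004, -0.01108467]), 'width': 0.00030438990173310584}
```

View pics/p2.png

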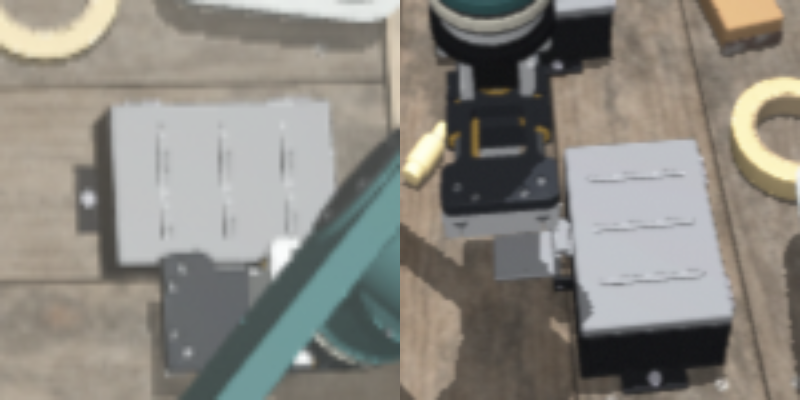

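The crops show the gripper above the tab, its body (left crop, around (210,310)) just in front of the lid. I'll press down slowly.

Request:
move_arm:
  targets:
    - [[0,0,12],[0,0,0],-1]
    - [[0,0,25],[0,0,0],-1]
    - [[0,0,38],[0,0,0],-1]
    - [[0,0,48],[0,0,0],-1]
    - [[0,0,53],[0,0,0],-1]
    - [[0,0,56],[0,0,0],-1]
    - [[0,0,58],[0,0,0],-1]
    - [[0,0,60],[0,0,0],-1]
    - [[0,0,61],[0,0,0],-1]
    - [[0,0,62],[0,0,0],-1]
    - [[0,0,62],[0,0,0],-1]

```text
time: 3.2
tool_pos: [0.4528, -0.3233, 0.0388]
ee_rot: [3.141, 0.001, -0.001]
wrist_force: [-4.7, 0.3, 5.2]
width: 0.0005
```

Request:
move_arm:
  targets:
    - [[0,0,1],[0,0,0],-1]
    - [[0,0,2],[0,0,0],-1]
    - [[0,0,2],[0,0,0],-1]
    - [[0,0,2],[0,0,0],-1]

```text
time: 3.7
tool_pos: [0.4527, -0.3233, 0.0369]
ee_rot: [3.141, 0.001, -0.001]
wrist_force: [-5.2, 0.0, 5.5]
width: 0.0007
```

```bash
python3 - <<'E'
from h import *
a=viewer.snapshot("top")[150:240,370:460,::-1]; b=viewer.snapshot("side")[220:360,250:400,::-1]
cv2.imwrite("pics/p3.png",np.hstack([cv2.resize(a,(400,400)),cv2.resize(b,(400,400))]))
E
```

```text
(no output)
```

View pics/p3.png

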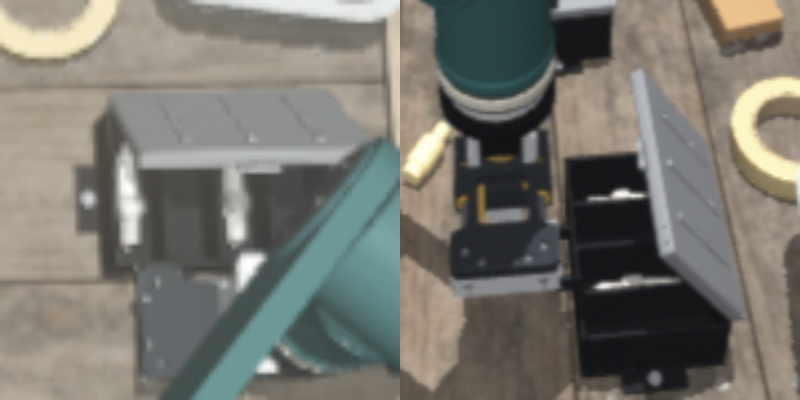

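The lid has sprung up to about 1.0 rad (its edge near the middle of the left crop) and both plugs are visible inside. I'll raise the fingers and push the lid back from the front.

Request:
move_arm:
  targets:
    - [[0,0,-15],[0,0,0],-1]
    - [[0,0,-35],[0,0,0],-1]
    - [[0,0,-60],[0,0,0],-1]
    - [[0,0,-85],[0,0,0],-1]
    - [[0,0,-101],[0,0,0],-1]
    - [[15,0,-101],[0,0,0],-1]
    - [[35,0,-101],[0,0,0],-1]
    - [[55,0,-101],[0,0,0],-1]
    - [[72,0,-101],[0,0,0],-1]
    - [[82,0,-101],[0,0,0],-1]
    - [[90,0,-101],[0,0,0],-1]
    - [[98,0,-101],[0,0,0],-1]
    - [[106,0,-101],[0,0,0],-1]
    - [[114,0,-101],[0,0,0],-1]
    - [[122,0,-101],[0,0,0],-1]
    - [[130,0,-101],[0,0,0],-1]
    - [[138,0,-101],[0,0,0],-1]
    - [[146,0,-101],[0,0,0],-1]
    - [[146,0,-101],[0,0,0],-1]

```text
time: 6.18
tool_pos: [0.6, -0.323, 0.1372]
ee_rot: [-3.141, -0.0, -0.0]
wrist_force: [0.8, -0.9, -0.0]
width: 0.0006
```

Request:
move_arm:
  targets:
    - [[6,0,0],[0,0,0],-1]
    - [[12,0,0],[0,0,0],-1]
    - [[17,0,0],[0,0,0],-1]
    - [[22,0,0],[0,0,0],-1]
    - [[26,0,0],[0,0,0],-1]
    - [[30,0,0],[0,0,0],-1]
    - [[30,0,0],[0,0,0],-1]

```text
time: 7.05
tool_pos: [0.6298, -0.3232, 0.1375]
ee_rot: [3.141, -0.0, -0.0]
wrist_force: [-0.6, -0.1, -0.2]
width: 0.0003
```

```bash
python3 - <<'E'
from h import *
a=viewer.snapshot("top")[140:240,370:470,::-1]; b=viewer.snapshot("side")[180:360,250:430,::-1]
cv2.imwrite("pics/p4.png",np.hstack([cv2.resize(a,(400,400)),cv2.resize(b,(400,400))]))
E
```

```text
(no output)
```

View pics/p4.png

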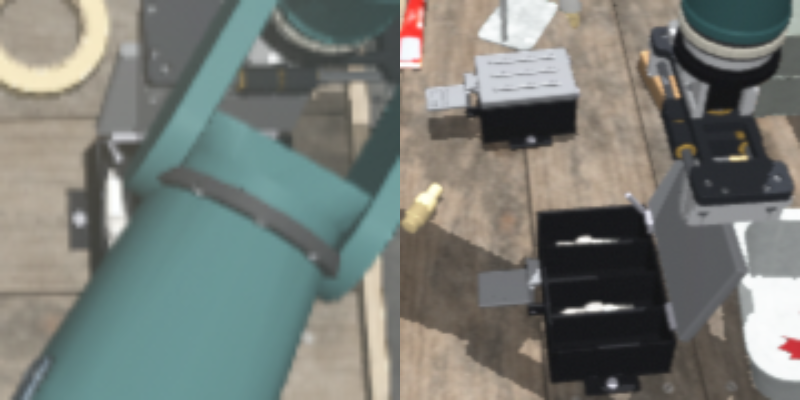

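The lid is past upright, with its underside facing front at about (690,250). The narrow case is still shut. I'll push on in small steps until the stop is felt.

Request:
move_arm:
  targets:
    - [[2,0,0],[0,0,0],-1]
    - [[4,0,0],[0,0,0],-1]
    - [[5,0,0],[0,0,0],-1]
    - [[6,0,0],[0,0,0],-1]
    - [[6,0,0],[0,0,0],-1]

```text
time: 7.78
tool_pos: [0.633, -0.3233, 0.1374]
ee_rot: [-3.141, 0.005, -0.001]
wrist_force: [-5.8, 0.7, 2.1]
width: 0.0003
```

Request:
move_arm:
  targets:
    - [[1,0,0],[0,0,0],-1]
    - [[2,0,0],[0,0,0],-1]
    - [[2,0,0],[0,0,0],-1]

```text
time: 8.15
tool_pos: [0.6333, -0.3233, 0.1373]
ee_rot: [-3.14, 0.009, -0.002]
wrist_force: [-10.3, 0.7, 3.7]
width: 0.0004
```

The stop is firm: the force rose to 10 N with almost no motion. I'll back straight out and raise clear.

Request:
move_arm:
  targets:
    - [[-5,0,0],[0,0,0],-1]
    - [[-15,0,0],[0,0,0],-1]
    - [[-35,0,0],[0,0,0],-1]
    - [[-65,0,0],[0,0,0],-1]
    - [[-95,0,0],[0,0,0],-1]
    - [[-130,0,-10],[0,0,0],-1]
    - [[-165,0,-30],[0,0,0],-1]
    - [[-200,0,-60],[0,0,0],-1]
    - [[-230,0,-90],[0,0,0],-1]
    - [[-250,30,-110],[0,0,0],-1]
    - [[-260,60,-120],[0,0,0],-1]
    - [[-260,90,-120],[0,0,0],-1]
    - [[-260,90,-120],[0,0,0],-1]
    - [[-260,90,-120],[0,0,0],-1]

```text
time: 9.9
tool_pos: [0.3774, -0.4123, 0.2573]
ee_rot: [-3.141, -0.0, -0.0]
wrist_force: [-0.6, -0.0, -0.2]
width: 0.0005
```

```bash
python3 - <<'E'
from h import *
for n in("top","side"): 
    for t,x in (("open158",.038),("upright",0)):
        print(n,t,[pix(n,(.612+x,-.323+s*.075,.158 if x else .165)).round(0) for s in(-1,1)])
a=viewer.snapshot("top")[130:270,320:480,::-1]; b=viewer.snapshot("side")[150:360,220:430,::-1]
cv2.imwrite("pics/p5.png",np.hstack([cv2.resize(a,(400,350)),cv2.resize(b,(350,350))]))
E
```

```text
top open158 [array([454., 152.]), array([401., 153.])]
top upright [array([456., 164.]), array([402., 165.])]
side open158 [array([403., 303.]), array([384., 239.])]
side upright [array([382., 303.]), array([366., 238.])]
```

View pics/p5.png

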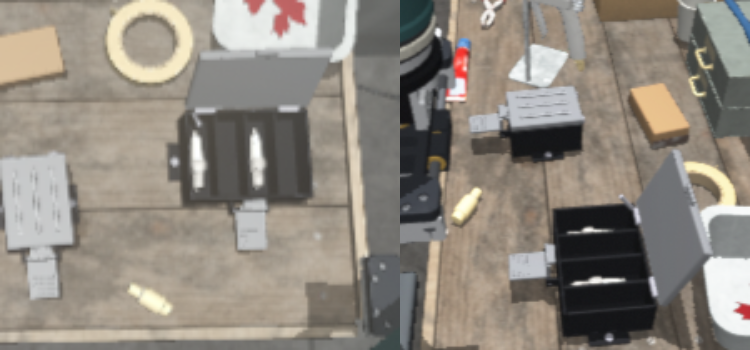

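The lid edge in the top view lies at row 151, columns 399–452. Fully open predicts row 152–153, and upright 164–165. The narrow case is shut and the loose things are in place.

```bash
python3 -c "
from bench import order; print(order.close_job())"
```

```text
the job is handed in; nothing more can be done
None
```

The wide case is unlatched and its lid is pushed all the way back to its stop; I handed the job in at about 10 s of the 54 s allowed.

- **Release:** I pressed the tab down with the shut fingertips at about 5.5 N vertical, plus about 5 N sideways on the fingers. The picture then showed the lid sprung up to roughly 1 rad.
- **Opening:** I pushed the lid from the front until the fingertips stopped moving and the force rose to about 10 N. They stopped within 1 mm of where I expected the stop.
- **Final check:** With the arm backed clear, the lid's edge sits at image row 151 in the top view; fully open should be 152–153, and merely upright 164–165. The narrow case is shut and both plugs are still inside the wide case. The loose things in the final crops look undisturbed; the pliers are only partly in view there, but the arm never went near them.

No check failed. The two views' estimates of the case's yaw differed by a few degrees, which made no difference to the job.

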